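# Clamp a food tin in the ratchet kitchen vice

## Task

Clamp the slim food tin in the kitchen vice, ready to be opened: hold down the release paddle and push the sliding jaw all the way back along its bar, slide the tin upright into the mouth until it rests against the bar, then push the sliding jaw up until the tin sits snug between both jaws. Use only fingertips or the outside of the fingers: press and push gently, lift nothing, and leave the other things where they stand.

Things in the scene. Friction and masses are not known exactly. Their poses are not given: they have to be found in the camera images.
- vice: ratchet kitchen vice, fixed to the worktop. Origin on the worktop under its bar's centre line; y runs along the bar, -x points out of the mouth. Steel bar 24 wide (x +-12), y -90 to +147, z 16 to 26, saw teeth 3 high, 6 apart on top. Fixed jaw at the -y end: arm to x = -58, z 12 to 40, rubber face at y = -45 looking to +y. End stop block at y = 129 to 157, z up to 40. Sizes in mm.
- jaw (a joint): travel of the sliding jaw in m, 0 to 0.085 (fully back at its stop), growing to +y of the vice. Gap between the rubber faces = 0.012 + value; 0.045 is closed on the slim tin. With the paddle up a pawl stops it going back (after 0 to 6 mm of play); towards the fixed jaw it clicks along at a push of 3 to 8 N. Paddle held down: slides both ways at 2 N. It stays where left.
- paddle (a joint): release paddle, a sprung rocker: rad, 0 = up (pawl in the teeth), 0.32 = fully down. Past 0.20 the pawl is clear and the jaw can be pushed back while it is held down. Pin across the bar 54 mm behind the jaw face, 32 mm above the worktop; the end towards the fixed jaw goes down most. Fully down takes 4 N at its middle, 6 N by the housing. It rocks, and may rest, up to 0.2 as the jaw clicks along.
- paddle_top (a point): middle of the top of the paddle's ribbed steel thumb plate, 32 across the bar by 30 along it, 46 above the worktop when up; fully pressed, this point is 11 lower. It lies over the bar, 19 behind the jaw face. Its rear edge is 2 from the housing's front face, so a fingertip pressing the plate and pushed to +y of the vice bears on the housing and takes the jaw along. Sizes in mm.
- housing_front (a point): middle of the upright front face (looks to -y of the vice) of the grey housing block on the sliding jaw, just behind the paddle, 36 behind the jaw face and 55 above the worktop. The block is 37 across the bar, 40 along it, z 42 to 68. Sizes in mm.
- housing_back (a point): middle of the upright back face (looks to +y of the vice) of the same block, 76 behind the jaw face, 55 above the worktop: the place to push the jaw towards the fixed jaw. The bar's teeth, z up to 29, lie below the free space behind it. Sizes in mm.
- jaw_face (a point): middle of the sliding jaw's rubber face, which looks to -y of the vice: 36 in front of the bar's centre line, 26 above the worktop. Its arm is like the fixed one: it reaches to 56 in front of the bar's centre line, is 19 thick, z 12 to 40. Sizes in mm.
- tin: slim cylindrical food tin, 57 in diameter, 72 high, about 0.2 kg, standing loose on the worktop in front of the mouth, its origin at the centre of its underside. On the worktop it passes between the jaws up to the bar's front face: seated there its axis is at x = -40.5 in the vice's frame, and snug against the fixed jaw at y = -16.5. Sizes in mm.
- low_tin: bystander: wider, lower food tin, 75 in diameter, 58 high; origin at the centre of its underside; leave it alone. Sizes in mm.
- spice_bottle: bystander: glass spice bottle with a black cap, 52 in diameter, 100 high; origin at the centre of its underside; leave it alone. Sizes in mm.
- lemon: bystander: lemon, 78 x 55 x 56; origin at the centre of its underside; leave it alone. Sizes in mm.
- wall_cabinet: fixed wall cabinet that overhangs the back of the worktop: its front face is in the plane x = 0.575 m of the robot's frame, y = -0.05 to 0.47, and its underside 0.46 m above the worktop (its origin is at the middle of that underside). Over the vice keep the fingertips below about 0.1 m, so that the wrist stays clear of it.
There are look-alikes about, which are no part of the job. What is shaped like the tin but pink is not meant.

How it is judged:
On the way, in this order (a step that is already met when the one before it is completed fails the run):
1. the release paddle is pressed right down while the jaw is still forward (value of joint paddle above 0.21 rad and value of joint jaw below 0.05 m), for 0.02 s.
2. the sliding jaw is pushed all the way back (within 6 mm of its stop), the tin still outside the mouth (value of joint jaw above 0.079 m and x of tin in the frame of vice below -0.06 m), for 0.1 s.
3. the tin stands in the open mouth, against the bar (within 6 mm) (x of tin in the frame of vice between -0.0467 and -0.036 m and value of joint jaw above 0.055 m), for 0.1 s.
At the end, for the whole second after the job is handed in: The slim tin stands upright on the worktop between the jaws, within 6 mm of resting against the bar, and the jaws are closed on it with no more than about 4 mm of play; the paddle is up again and everything is at rest (value of joint jaw between 0.042 and 0.049 m and value of joint paddle below 0.21 rad and x of tin in the frame of vice between -0.0467 and -0.036 m and y of tin in the frame of vice between -0.02 and -0.012 m and angle between tin's own z axis and vertical below 0.06 rad and height (world z) of tin below 0.004 m and linear speed of tin below 0.01 m/s); the robot touches nothing.
It fails at once if the tin is lifted off the worktop or tipped (height (world z) of tin above 0.012 m or angle between tin's own z axis and vertical above 0.3 rad).
It fails at once if the tin is pushed or squeezed hard (over 30 N) (contact force between the fingers and tin above 30 N).
It fails at once if the vice is forced (over 60 N) (contact force between the fingers and vice above 60 N).
It fails at once if a bystander is moved more than 20 mm (distance of any of low_tin, spice_bottle, lemon from where it was at the start of the episode above 0.02 m).
It also fails if it takes over 64 s, if anything falls off the work surface, if the arm or the gripper's body presses on something with over 40 N, if the wrist force passes 120 N, or if a joint passes its speed limit or range.

## Robot

A 7-joint arm with a two-finger parallel gripper is mounted at the origin on a cart in front of the work surface, level with it; the furniture and walls round the work are solid. World frame = base frame: x ahead of the robot, y to its left, z up, the work surface at z = 0. Lengths are in m, angles in rad, forces in N, time in s.
With the tool pointing down it reaches from about 0.425 to 0.875 m from the base axis. Payload 4.7 kg.
Tool frame: the origin (TCP) lies between the finger pads; the fingertips stand 22 mm ahead of it and the grasp point (between the pads) lies 3 mm ahead of it; z points along the fingers, y is the line along which they close (so a half turn about z gives the same grasp; the last joint's range is limited). The gripper opens to 87 mm and grips with 3 to 60 N. Pads are 19 mm wide; open, the fingers measure 117 mm over their backs; the gripper's body (75 mm by 190 mm) begins 51 mm behind the grasp point.
Start: joints at [1.138, 0.321, -0.07, 1.45, 0.023, 1.371, -0.057], TCP at [0.281, -0.586, 0.219] pointing down, gripper open.
Joint ranges: [-2.86, 2.86], [-0.3, 2.09], [-1.38, 1.24], [0.06, 2.45], [-1.56, 4.7], [0.09, 2.05], [-2.69, 2.69]. Speed limits (rad/s): [2.57, 2.57, 3.14, 3.14, 3.14, 3.14, 3.14].

## Interface

Orientations are given as a unit quaternion [x, y, z, w].
In Python, from workcell import r gives the robot as it stands.
- The arm moves only by the shell command python3 -m jog 'ROWS' [OPENING] [FORCE]. ROWS is a JSON list of rows, 1 to 20 of them, each of 6 numbers: dx, dy, dz in parts of the range, where 1.0 means 0.6 m, then a rotation vector rx, ry, rz in normalised numbers (1 is pi/2 rad); each row is the pose to reach, as a shift and turn from the pose commanded when the command began, along the tool's axes at that moment; what a row does not reach only later rows make up. A row lasts 1/10 s, in which the tool goes at most 0.05 m and 0.15 rad, less where a joint would pass 70% of its speed; a pose out of reach is approached as far as the arm can. OPENING is the finger opening in m, set as the command begins (- or left out keeps the last). The fingers move at their own pace and stop on an object; FORCE is the grip in N (left out, the last holds). Time passes only in rows, so rows that do not move let the fingers close. It prints the time, the measured TCP pose, the force, the opening and the grip force at its end. Shift and turn numbers lie between -1 and 1, and a call with a number outside is refused. Input that does not fit is refused with a message, and nothing moves.
- r.sense(): the state, without advancing time (a new reading comes with each control period).
- r.snapshot(name): name is "scene" or "side" or "wrist"; returns the picture (420x560x3 uint8, red, green, blue); there is no depth.
- r.camera_params(name): a dict with "fx", "fy", "cx", "cy" (pixels), "eye" and "rotation" of the camera in the world. Camera axes: x right, y down, z forward; pixel columns grow to the right and rows downward; lengths in m; the calibration is good to about 2 mm. The wrist camera is an equidistant fisheye: a pixel r from the principal point sees the ray r / f radians off the axis. A picture is of the moment at which its call begins: read the wrist's pose just before it. camera_params takes no time and is no camera call; for the wrist camera it gives the pose at the moment of the call.
- r.finish_job(): hands the job in; it is judged then, once.
Trained networks look in the newest picture that a camera, given by its name, has taken for a name from the list of things; names that differ only in an ending like _2 or _b are one class to them, and where a whole thing is asked for, a point or a joint stands for the part that bears it (a point fixed in the world has none). Each returns a list of dicts, best first, with "score" (0 to 1); they miss things now and then, are a little off and sometimes report something else, mostly with a low value. They report only what shows in the picture. A call takes as long as a camera call. They do not tell look-alikes from the thing itself.
- r.find_in(thing, camera): "uv" ([column, row] in pixels, amid what is visible of it).
- r.landmark_of(thing, camera): "uv" ([column, row] in pixels: a listed point, or the origin of a listed thing).
The state is a dict: "clock": time; "joint_positions": joint angles; "qd": joint speeds; "effort": joint torques, N m; "position": TCP position; "tcp_rot": TCP orientation; "ft_force": force on the tool from outside, world axes, zero at the start; "wrist_torque": the same for the moment, N m; "gripper_width": finger opening in m; "finger_force": force on a finger pad.
Only numpy, scipy, OpenCV 4.12 (cv2) and the standard library are available. Lean on these libraries where they do the work, as an engineer would, in place of code of your own. Each camera call takes 0.05 s, during which the arm holds its last target. There are 200 camera calls.

## Working session

There is one attempt and no reset: what is moved stays moved. The work goes in short steps, Python scripts to look and compute and a shell command to move; the robot and the scene stay as the last step left them, time stands still between calls to the robot, and variables do not carry over. Pictures are saved under pics/ and viewed, at most 10 in all, crops included, and the job is handed in when it is done.

```bash
ls; mkdir -p pics; cat > h.py <<'E'
import numpy as np, cv2
from workcell import r
def ray(cam,uv,p=None):
    p=p or r.camera_params(cam); x=(uv[0]-p['cx'])/p['fx']; y=(uv[1]-p['cy'])/p['fy']
    if cam=='wrist':
        t=np.hypot(x,y); s=np.sin(t)/t if t>1e-9 else 1; d=np.array([x*s,y*s,np.cos(t)])
    else: d=np.array([x,y,1.])
    d=np.array(p['rotation'])@d; return np.array(p['eye']),d/np.linalg.norm(d)
def atz(cam,uv,z):
    e,d=ray(cam,uv); return e+d*(z-e[2])/d[2]
E
python3 - <<'E'
from h import *
for c in ['scene','side']:
    im=r.snapshot(c); cv2.imwrite(f'pics/{c}0.png',im[:,:,::-1])
    p=r.camera_params(c); print(c,p)
    for t,z in [('vice',0),('paddle_top',.046),('housing_front',.055),('housing_back',.055),('jaw_face',.026),('tin',0),('low_tin',0),('spice_bottle',0),('lemon',0)]:
        for q in r.landmark_of(t,c)[:4]:
            print(c,t,np.round(q['uv'],1),round(q['score'],2),np.round(atz(c,q['uv'],z),4))
s=r.sense();print(s)
E
```

```text
pics
scene {'fx': 515.6562073367677, 'fy': 515.6562073367677, 'cx': 276.92242281415633, 'cy': 216.05472642776678, 'eye': array([-0.36443052, -0.73476719,  1.27363018]), 'rotation': array([ 0.82678096, -0.37685093,  0.1775796 , -0.37799749])}Traceback (most recent call last):
  File "<stdin>", line 7, in <module>
  File "h.py", line 10, in atz
    e,d=ray(cam,uv); return e+d*(z-e[2])/d[2]
        ~~~^^^^^^^^
  File "h.py", line 8, in ray
    d=np.array(p['rotation'])@d; return np.array(p['eye']),d/np.linalg.norm(d)
      ~~~~~~~~~~~~~~~~~~~~~~~^~
ValueError: matmul: Input operand 1 has a mismatch in its core dimension 0, with gufunc signature (n?,k),(k,m?)->(n?,m?) (size 3 is different from 4)
```

```bash
sed -i "s/d=np.array(p\['rotation'\])@d;/d=R.from_quat(p['rotation']).apply(d);/; 1a from scipy.spatial.transform import Rotation as R" h.py
python3 - <<'E'
from h import *
for c in ['scene','side']:
    im=r.snapshot(c); cv2.imwrite(f'pics/{c}0.png',im[:,:,::-1])
    print(c,r.camera_params(c)['eye'])
    for t,z in [('vice',0),('paddle_top',.046),('housing_front',.055),('housing_back',.055),('jaw_face',.026),('tin',0),('low_tin',0),('spice_bottle',0),('lemon',0)]:
        for q in r.landmark_of(t,c)[:4]:
            print(c,t,np.round(q['uv'],1),round(q['score'],2),np.round(atz(c,q['uv'],z),4))
s=r.sense();print(s)
E
```

```text
scene [-0.36443052 -0.73476719  1.27363018]
scene vice [263.1 274.2] 0.58 [0.5099 0.0654 0.    ]
scene paddle_top [262.5 269.4] 0.58 [0.4928 0.0521 0.046 ]
scene paddle_top [254.2 266.6] 0.4 [0.4842 0.081  0.046 ]
scene housing_front [256.3 264.4] 0.82 [0.4898 0.0766 0.055 ]
scene housing_back [243.4 271.5] 0.84 [0.4391 0.0864 0.055 ]
scene jaw_face [269.8 279.2] 0.92 [0.49   0.0179 0.026 ]
scene tin [206.8 266.3] 0.97 [0.4109 0.2337 0.    ]
scene tin [272.4 297.3] 0.75 [ 0.4548 -0.0242  0.    ]
scene low_tin [307.2 351.8] 0.94 [ 0.3667 -0.2353  0.    ]
side [-0.82462568  0.15905981  0.99769796]
side vice [282.1 292.5] 0.59 [ 0.4999  0.0595 -0.    ]
side paddle_top [277.8 284.5] 0.54 [0.4787 0.0735 0.046 ]
side paddle_top [276.3 281.6] 0.26 [0.4936 0.0768 0.046 ]
side housing_front [277.6 281.3] 0.63 [0.4823 0.0737 0.055 ]
side housing_back [273.4 293.5] 0.94 [0.4247 0.0901 0.055 ]
side jaw_face [293.6 284.6] 0.66 [0.5009 0.0244 0.026 ]
side tin [313.2 299.6] 0.98 [ 0.4564 -0.0293 -0.    ]
side tin [222.1 311.3] 0.75 [ 0.428   0.2391 -0.    ]
side spice_bottle [195.4 301.6] 0.77 [0.481  0.3185 0.    ]
side lemon [226.3 283. ] 0.55 [0.5653 0.228  0.    ]
side lemon [282.7 292. ] 0.4 [0.5022 0.0575 0.    ]
{'clock': 1.1, 'joint_positions': array([ 1.13808296,  0.32097715, -0.07011848,  1.45050077,  0.02258436,
        1.37078603, -0.05691113]), 'qd': array([ 0.0002482 ,  0.00120075,  0.00080363, -0.00044791,  0.00016699,
       -0.00095349,  0.00048913]), 'effort': array([-2.63186630e-04, -4.91122127e+01, -4.03146660e-01, -3.12774646e+01,
       -6.37218123e-02,  3.36666091e-02,  1.15155621e-05]), 'position': array([ 0.28086495, -0.58621437,  0.21930114]), 'tcp_rot': array([9.75145872e-01, 2.21563817e-01, 1.87617832e-06, 5.88107851e-05]), 'ft_force': array([-0.60320316, -0.4676919 , -1.22474878]), 'wrist_torque': array([ 0.03719643, -0.01755056,  0.03223879]), 'finger_force': 0.0, 'gripper_width': 0.08679648591779872}
```

View pics/scene0.png

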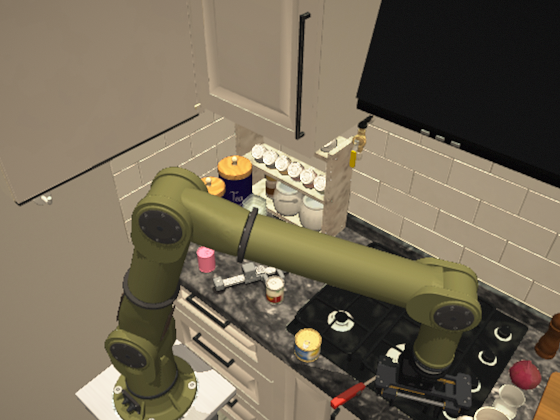

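View pics/side0.png

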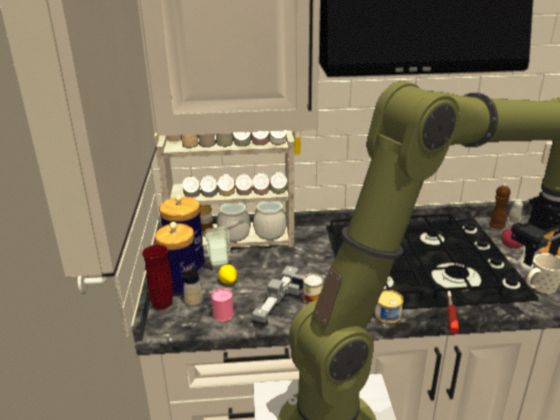

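Candidates for the tin: the pink can at scene (206,260), side (222,305) is a look-alike. The labelled can at scene (275,290), side (313,288) is slim and in front of the mouth, so I choose that one. The low tin is at scene (307,345). I'll move over the vice for a close view.

The rows are not in the units I measure in: shifts go in shares of 0.6 m and turns go in shares of pi/2 rad. I convert before sending: -0.383 m / 0.6 = -0.6383, 0.371 m / 0.6 = 0.6183.

```bash
python3 -m jog '[[0.0517,-0.0533,0,0,0,0],[0.1033,-0.1067,0,0,0,0],[0.155,-0.16,0,0,0,0],[0.2067,-0.2133,0,0,0,0],[0.2583,-0.2667,0,0,0,0],[0.31,-0.32,0,0,0,0],[0.3617,-0.3733,0,0,0,0],[0.4133,-0.4267,0,0,0,0],[0.465,-0.48,0,0,0,0],[0.5167,-0.5333,0,0,0,0],[0.5683,-0.5867,0,0,0,0],[0.6183,-0.6383,0,0,0,0],[0.6183,-0.6383,0,0,0,0],[0.6183,-0.6383,0,0,0,0]]' 0
cat > look.py <<'E'
from h import *
import sys
def look(n,names=[('vice',0),('paddle_top',.046),('housing_front',.055),('housing_back',.055),('jaw_face',.026),('tin',0),('low_tin',0),('spice_bottle',0),('lemon',0)],cams=['wrist']):
  for c in cams:
    im=r.snapshot(c); cv2.imwrite(f'pics/{c}{n}.png',im[:,:,::-1])
    for t,z in names:
        for q in r.landmark_of(t,c)[:3]:
            print(c,t,np.round(q['uv'],1),round(q['score'],2),np.round(atz(c,q['uv'],z),4))
if __name__=='__main__':
  p=r.camera_params('wrist'); print(p)
  look(sys.argv[1]); s=r.sense();print(s['clock'],s['position'],s['tcp_rot'],s['joint_positions'])
E
python3 look.py 1
```

```text
clock: 2.5
position: [0.4501, -0.0799, 0.2194]
tcp_rot: [0.975, 0.223, -0.0, 0.0]
ft_force: [-0.9, -1.3, -0.6]
gripper_width: 0.0005
finger_force: 0.0
{'fx': 325.19226210127806, 'fy': 325.19226210127806, 'cx': 278.351427837822, 'cy': 211.24265829129735, 'eye': array([ 0.51745418, -0.04790019,  0.38484018]), 'rotation': array([ 0.83863357, -0.52723107, -0.07200503,  0.1163461 ])}
wrist vice [187.6 102.6] 0.78 [0.4946 0.0582 0.    ]
wrist paddle_top [174.   99.9] 0.97 [0.4944 0.0604 0.046 ]
wrist housing_front [158.5 110.5] 0.56 [0.4785 0.0691 0.055 ]
wrist housing_back [133.5 136.7] 0.66 [0.4419 0.0858 0.055 ]
wrist jaw_face [207.2 114.8] 0.78 [0.4924 0.0245 0.026 ]
wrist tin [240.  156.8] 0.84 [ 0.4608 -0.0267  0.    ]
wrist tin [ 59.1 112.9] 0.67 [0.4171 0.2346 0.    ]
wrist spice_bottle [33.9 53.6] 0.6 [0.4812 0.322  0.    ]
wrist spice_bottle [184.9 101.5] 0.41 [0.4947 0.0629 0.    ]
wrist lemon [107.6   9.7] 0.76 [0.5701 0.2215 0.    ]
wrist lemon [175.  101.2] 0.65 [0.4904 0.075  0.    ]
3.0 [ 0.44982871 -0.08093103  0.21919025] [ 9.75242249e-01  2.21139218e-01 -3.75766359e-05 -1.43863519e-06] [ 0.68380946 -0.08124025 -0.53001979  1.88725952 -0.0422866   1.3247487
 -0.95929337]
```

View pics/wrist1.png

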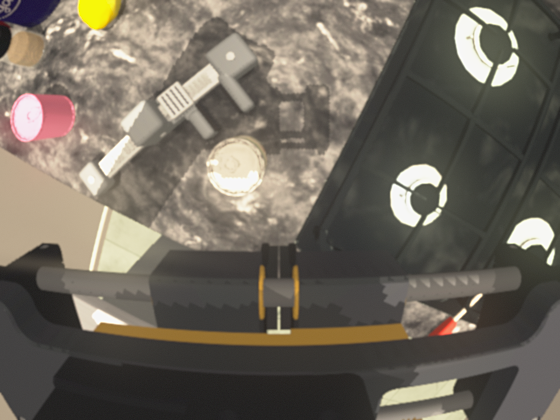

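```bash
python3 - <<'E'
from h import *
for n,uv,z in [('stoptop',(97,178),.04),('housetop',(147,121),.068),('paddle',(174,99),.046),('tintop',(235,166),.072),('fixblock bolt',(231,56),.04),('jawarm tip',(206,133),.04),('fixarm tip',(247,107),.04)]:
    print(n,atz('wrist',uv,z).round(4))
E
```

```text
stoptop [0.3739 0.1224 0.04  ]
housetop [0.4656 0.0733 0.068 ]
paddle [0.4953 0.0622 0.046 ]
tintop [ 0.4612 -0.0297  0.072 ]
fixblock bolt [0.5612 0.0262 0.04  ]
jawarm tip [0.475  0.0157 0.04  ]
fixarm tip [ 0.5181 -0.013   0.04  ]
```

To row units: 0.1 m / 0.6 = 0.1667, 0.03 m / 0.6 = 0.05, 0.909 rad / 1.5708 = 0.5787.

```bash
python3 -m jog '[[0.0167,-0.0217,0.025,0,0,0.0828],[0.0317,-0.0433,0.05,0,0,0.1655],[0.0467,-0.065,0.0733,0,0,0.2483],[0.0633,-0.0867,0.0967,0,0,0.331],[0.0783,-0.1083,0.12,0,0,0.4138],[0.0933,-0.13,0.1433,0,0,0.4966],[0.11,-0.1517,0.1667,0,0,0.5787],[0.11,-0.1517,0.1667,0,0,0.5787],[0.11,-0.1517,0.1667,0,0,0.5787]]'
python3 look.py 2
```

```text
clock: 3.9
position: [0.47, 0.0297, 0.1194]
tcp_rot: [0.974, -0.227, -0.0, 0.0]
ft_force: [0.5, 0.5, -0.4]
gripper_width: 0.0005
finger_force: 0.0
{'fx': 325.19226210127806, 'fy': 325.19226210127806, 'cx': 278.351427837822, 'cy': 211.24265829129735, 'eye': array([ 0.53725164, -0.00357948,  0.28473051]), 'rotation': array([-0.52263608,  0.84153556,  0.11591514, -0.0723402 ])}
wrist vice [237.1 197.5] 0.75 [0.4942 0.0587 0.    ]
wrist paddle_top [223.9 212.5] 0.97 [0.4955 0.0634 0.046 ]
wrist housing_front [228.  242.1] 0.77 [0.4751 0.0696 0.055 ]
wrist jaw_face [273.7 185.6] 0.97 [0.4935 0.0219 0.026 ]
wrist tin [338.  187.1] 0.98 [ 0.462  -0.0268  0.    ]
wrist tin [141.  327.1] 0.75 [0.413  0.2335 0.    ]
wrist tin [234.2 199.9] 0.68 [0.4933 0.0626 0.    ]
wrist low_tin [526.  184.9] 0.86 [ 0.3699 -0.2281  0.    ]
wrist lemon [ 67.8 201.9] 0.92 [0.5738 0.2257 0.    ]
wrist lemon [340.8 188.1] 0.35 [ 0.4599 -0.0283 -0.    ]
4.4 [0.47020917 0.02983021 0.1194188 ] [ 9.73411138e-01 -2.29064863e-01  1.86163781e-04  1.00653210e-04] [ 0.5675365   0.05272554 -0.69791026  1.98435127  0.03804814  1.11683626
 -2.17940151]
```

View pics/wrist2.png

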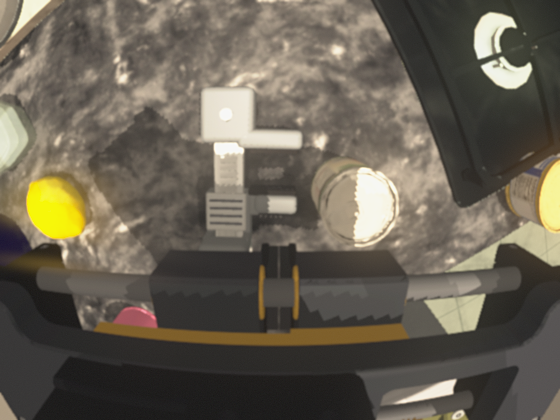

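```bash
python3 - <<'E'
from h import *
P={}
for n,uv,z in [('paddle',(227,212),.046),('fixblock',(228,114),.04),('barL',(215.5,165),.026),('barR',(243,165),.026),('tintop',(361,206),.072),('fixarm tip',(301,140),.04),('jawarm tip',(296,204),.04),('padL',(206,210),.046),('padR',(247.5,210),.046)]:
    P[n]=atz('wrist',uv,z); print(n,P[n].round(4))
vy=P['paddle']-P['fixblock']; print(np.degrees(np.arctan2(vy[1],vy[0])))
E
```

```text
paddle [0.4943 0.0618 0.046 ]
fixblock [0.5601 0.0269 0.04  ]
barL [0.5297 0.0568 0.026 ]
barR [0.5194 0.0368 0.026 ]
tintop [ 0.4616 -0.0299  0.072 ]
fixarm tip [ 0.5177 -0.013   0.04  ]
jawarm tip [0.4748 0.012  0.04  ]
padL [0.5032 0.0759 0.046 ]
padR [0.4886 0.0468 0.046 ]
152.01860757085316
```

To row units: 0.0615 m / 0.6 = 0.1025, 0.0056 m / 0.6 = 0.0093.

```bash
python3 -m jog '[[0.005,-0.0333,0.0167,0,0,0],[0.0093,-0.0667,0.0333,0,0,0],[0.0093,-0.0667,0.0567,0,0,0],[0.0093,-0.0667,0.0733,0,0,0],[0.0093,-0.0667,0.0833,0,0,0],[0.0093,-0.0667,0.09,0,0,0],[0.0093,-0.0667,0.095,0,0,0],[0.0093,-0.0667,0.1,0,0,0],[0.0093,-0.0667,0.1025,0,0,0],[0.0093,-0.0667,0.1025,0,0,0]]'
```

```text
clock: 5.4
position: [0.493, 0.0632, 0.0578]
tcp_rot: [0.973, -0.229, 0.0, 0.0]
ft_force: [-0.2, -0.5, -0.4]
gripper_width: 0.0005
finger_force: 0.0
```

```bash
python3 - <<'E'
from h import *
cv2.imwrite('pics/w3.png',r.snapshot('wrist')[120:330,140:420,::-1].repeat(2,0).repeat(2,1))
s=r.sense();print(s['ft_force'],s['position'])
E
```

```text
[-0.17622886 -0.26215235  0.11710914] [0.4930661  0.06333536 0.05787238]
```

View pics/w3.png

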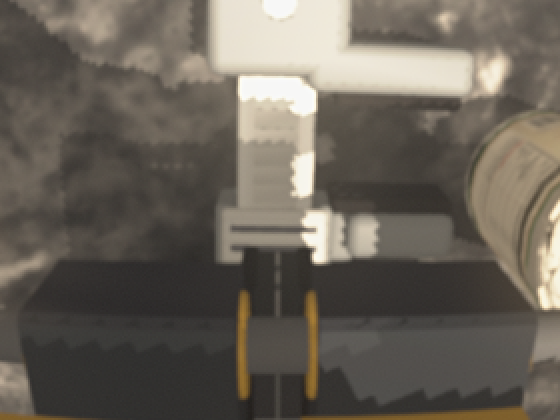

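To row units: 0.0015 m / 0.6 = 0.0025.

```bash
python3 -m jog '[[0,0,0.0025,0,0,0],[0,0,0.0025,0,0,0]]';python3 -m jog '[[0,0,0.0025,0,0,0],[0,0,0.0025,0,0,0]]';python3 -m jog '[[0,0,0.0025,0,0,0],[0,0,0.0025,0,0,0]]'
```

```text
clock: 5.65
position: [0.493, 0.0633, 0.0562]
tcp_rot: [0.973, -0.229, 0.0, 0.0]
ft_force: [-0.2, -0.2, 0.6]
gripper_width: 0.0002
finger_force: 0.0
clock: 5.85
position: [0.4929, 0.0633, 0.0546]
tcp_rot: [0.973, -0.229, -0.0, 0.0]
ft_force: [-0.2, -0.2, 0.1]
gripper_width: 0.0003
finger_force: 0.0
clock: 6.05
position: [0.4928, 0.0634, 0.053]
tcp_rot: [0.973, -0.229, -0.0, 0.0]
ft_force: [0.9, -0.2, 0.8]
gripper_width: 0.0005
finger_force: 0.0
```

```bash
python3 - <<'E'
from h import *
a=r.snapshot('scene')[225:325,190:320,::-1]; b=r.snapshot('side')[230:330,220:350,::-1]
w=r.snapshot('wrist')[130:280,180:375,::-1]
f=lambda i,s:cv2.resize(i,s,interpolation=cv2.INTER_CUBIC)
cv2.imwrite('pics/c4.png',np.hstack([f(a,(390,300)),f(b,(390,300))]))
cv2.imwrite('pics/c4.png',np.vstack([cv2.imread('pics/c4.png'),cv2.copyMakeBorder(f(w,(390,300)),0,0,0,390,0)]))
for c in ['wrist','scene','side']:
  for t,z in [('paddle_top',.046),('housing_front',.055)]:
    for q in r.landmark_of(t,c)[:2]: print(c,t,np.round(q['uv'],1),round(q['score'],2),atz(c,q['uv'],z).round(4))
E
```

```text
wrist paddle_top [274.8 251.8] 0.68 [0.4959 0.0641 0.046 ]
scene paddle_top [262.3 277.2] 0.38 [0.4669 0.0297 0.046 ]
scene paddle_top [260.5 266.9] 0.35 [0.4968 0.0646 0.046 ]
scene housing_front [257.5 268.2] 0.81 [0.4798 0.0621 0.055 ]
side paddle_top [279.  281.5] 0.61 [0.4933 0.0688 0.046 ]
side housing_front [277.3 279.4] 0.73 [0.4918 0.0738 0.055 ]
```

View pics/c4.png

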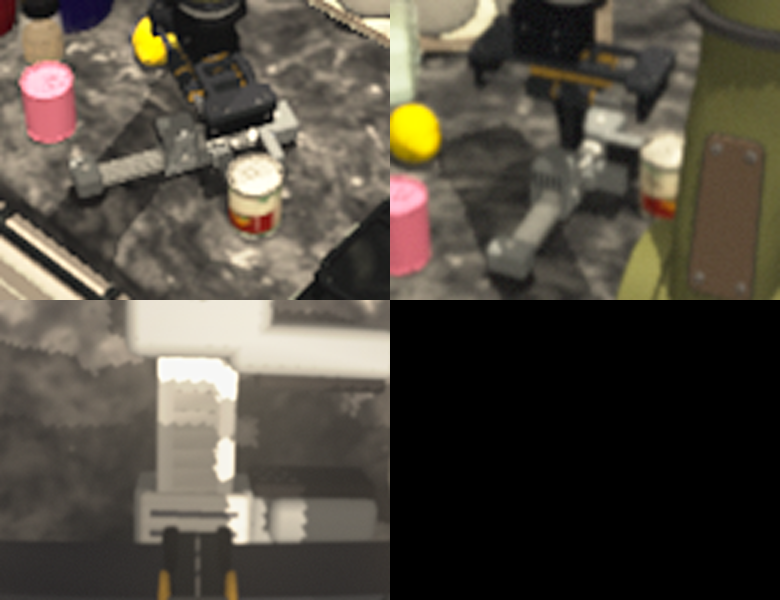

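```bash
python3 - <<'E'
from h import *
s=r.sense(); print(s['position'],s['ft_force'])
Rm=R.from_quat(s['tcp_rot']).as_matrix(); T=s['position']
p=r.camera_params('wrist'); 
def proj(X):
    d=R.from_quat(p['rotation']).inv().apply(np.array(X)-p['eye']); t=np.arctan2(np.hypot(d[0],d[1]),d[2]); q=d[:2]/np.hypot(d[0],d[1])*t*p['fx']; return (q+[p['cx'],p['cy']]).round(1)
for dx in (-.0095,0,.0095):
  for dz in (0,.011,.022): print(dx,dz,proj(T+Rm@[dx,0,dz]), proj(T+Rm@[dx,.015,dz]))
vy=np.array([-.891,.454,0]);vx=np.array([.454,.891,0])
for z in (.046,.035):
  c=np.array([.495,.062,z]); print(z,proj(c-vy*.015),proj(c-vy*.015-vx*.016),proj(c-vy*.015+vx*.016),proj(c+vy*.015))
E
```

```text
[0.49299024 0.06336496 0.05324927] [ 0.29160038 -0.55185473 -1.02518824]
-0.0095 0 [278.1 275.7] [304.5 275.6]
-0.0095 0.011 [278.1 267.4] [303.2 267.3]
-0.0095 0.022 [278.2 259.9] [301.9 259.8]
0 0 [278.1 260.6] [305.  260.4]
0 0.011 [278.1 252.9] [303.6 252.8]
0 0.022 [278.1 245.9] [302.3 245.8]
0.0095 0 [278.1 244.7] [305.5 244.6]
0.0095 0.011 [278.1 237.7] [304.  237.7]
0.0095 0.022 [278.1 231.5] [302.7 231.4]
0.046 [278.9 226.8] [307.4 227. ] [250.4 226.6] [278.5 274.8]
0.035 [278.9 221. ] [305.8 221.1] [251.9 220.7] [278.5 266.9]
```

To row units: 0.001 m / 0.6 = 0.0017.

```bash
for i in 1 2 3 4; do python3 -m jog '[[0,0,0.0017,0,0,0],[0,0,0.0017,0,0,0]]' | grep -E "posi|ft_f"; done
```

```text
position: [0.4929, 0.0633, 0.0521]
ft_force: [0.0, 0.1, -0.0]
position: [0.4929, 0.0633, 0.0511]
ft_force: [-0.2, -0.2, 0.3]
position: [0.4929, 0.0633, 0.0501]
ft_force: [-0.4, -0.5, 0.5]
position: [0.4929, 0.0634, 0.0491]
ft_force: [0.7, -0.8, -0.3]
```

To row units: 0.001 m / 0.6 = 0.0017.

```bash
for i in 1 2 3 4 5; do python3 -m jog '[[0,0,0.0017,0,0,0],[0,0,0.0017,0,0,0]]' | grep -E "posi|ft_f"; done
```

```text
position: [0.4929, 0.0633, 0.0481]
ft_force: [-0.3, 0.7, 0.0]
position: [0.4929, 0.0633, 0.0471]
ft_force: [0.5, -0.6, 0.5]
position: [0.4929, 0.0633, 0.0461]
ft_force: [-0.0, 0.4, 0.7]
position: [0.4929, 0.0634, 0.0451]
ft_force: [0.7, -0.4, -0.7]
position: [0.4929, 0.0633, 0.0441]
ft_force: [0.4, 0.5, 1.5]
```

To row units: 0.0015 m / 0.6 = 0.0025.

```bash
for i in 1 2 3 4; do python3 -m jog '[[0,0,0.0025,0,0,0],[0,0,0.0025,0,0,0]]' | grep -E "posi|ft_f"; done
python3 - <<'E'
from h import *
w=r.snapshot('wrist')[130:280,180:375,::-1]
cv2.imwrite('pics/w5.png',cv2.resize(w,(780,600),interpolation=cv2.INTER_CUBIC))
E
```

```text
position: [0.4928, 0.0633, 0.0425]
ft_force: [0.2, 0.3, -0.8]
position: [0.4928, 0.0633, 0.041]
ft_force: [-0.7, -0.3, 0.1]
position: [0.4931, 0.0634, 0.0397]
ft_force: [0.7, -0.6, 0.7]
position: [0.4935, 0.0632, 0.0385]
ft_force: [0.1, -0.5, 2.4]
```

View pics/w5.png

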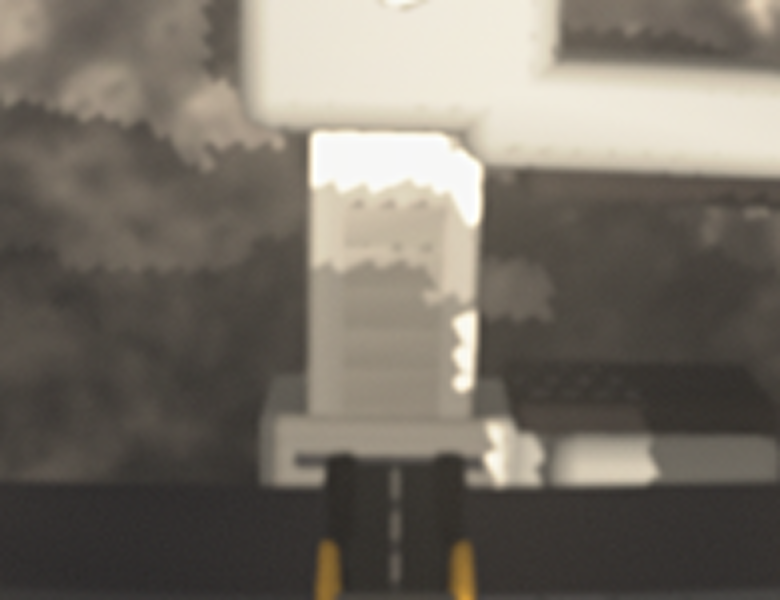

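To row units: 0.0015 m / 0.6 = 0.0025.

```bash
for i in 1 2 3 ; do python3 -m jog '[[0,0,0.0025,0,0,0],[0,0,0.0025,0,0,0]]' | grep -E "posi|ft_f"; done
python3 - <<'E'
from h import *
r.snapshot('wrist')
print(r.landmark_of('paddle_top','wrist')[:2],r.landmark_of('jaw_face','wrist')[:1],r.sense()['ft_force'])
E
```

```text
position: [0.4936, 0.0632, 0.0369]
ft_force: [1.4, -0.3, 4.1]
position: [0.4932, 0.0633, 0.0353]
ft_force: [1.1, -1.6, 4.1]
position: [0.4933, 0.0634, 0.034]
ft_force: [1.1, -1.0, 5.5]
[] [{'uv': [340.1, 227.5], 'score': 0.56}] [ 0.67904288 -0.95187546  5.67296868]
```

```bash
for i in 1 2 3 4; do python3 -m jog '[[0,0,0.0017,0,0,0],[0,0,0.0017,0,0,0]]' | grep -E "posi|ft_f"; done
python3 - <<'E'
from h import *
w=r.snapshot('wrist')[130:280,180:375,::-1]
cv2.imwrite('pics/w6.png',cv2.resize(w,(780,600),interpolation=cv2.INTER_CUBIC))
E
```

```text
position: [0.4934, 0.0634, 0.0336]
ft_force: [-0.4, -1.8, 10.6]
position: [0.4936, 0.0633, 0.0332]
ft_force: [-2.2, -1.5, 15.8]
position: [0.4942, 0.063, 0.0329]
ft_force: [-2.2, -3.2, 20.2]
position: [0.4949, 0.0627, 0.0327]
ft_force: [-4.1, -3.2, 24.1]
```

View pics/w6.png

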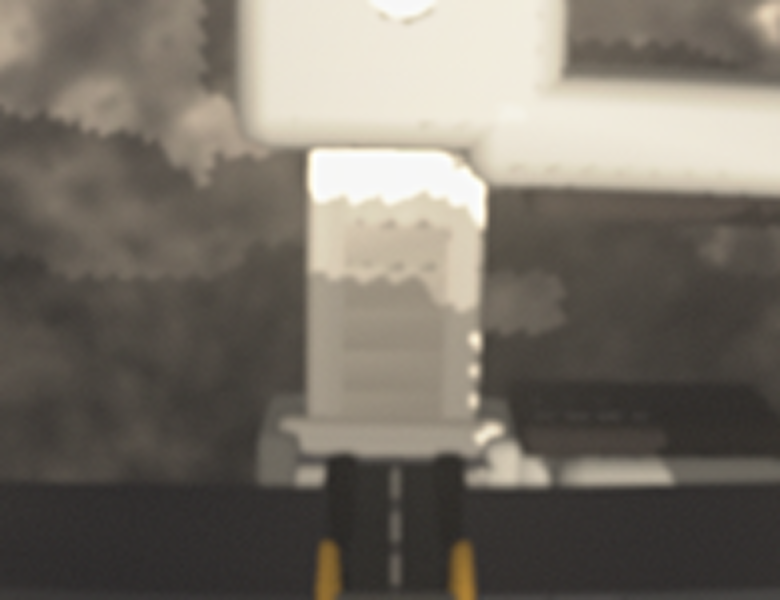

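To row units: -0.03 m / 0.6 = -0.05, -0.0015 m / 0.6 = -0.0025.

```bash
python3 -m jog '[[-0.0033,0,-0.0025,0,0,0],[-0.01,0,-0.0025,0,0,0],[-0.0167,0,-0.0025,0,0,0],[-0.0233,0,-0.0025,0,0,0],[-0.03,0,-0.0025,0,0,0],[-0.0367,0,-0.0025,0,0,0],[-0.0433,0,-0.0025,0,0,0],[-0.05,0,-0.0025,0,0,0],[-0.05,0,-0.0025,0,0,0]]'
python3 look.py 7 | grep -E "jaw|hous|padd|tin|bottle"
```

```text
clock: 11.65
position: [0.4677, 0.0769, 0.0332]
tcp_rot: [0.973, -0.229, 0.002, 0.0]
ft_force: [-1.4, -1.8, 16.8]
gripper_width: 0.0004
finger_force: 7.7
wrist housing_front [423.2 179.5] 0.6 [ 0.4817 -0.0078  0.055 ]
wrist housing_front [275.8 311.4] 0.56 [0.4508 0.0867 0.055 ]
wrist jaw_face [342.3 226.1] 0.8 [0.4674 0.0365 0.026 ]
wrist tin [425.5 181.2] 0.89 [ 0.4598 -0.0286  0.    ]
```

To row units: -0.031 m / 0.6 = -0.0517, -0.028 m / 0.6 = -0.0467.

```bash
python3 -m jog '[[-0.0067,0,-0.0008,0,0,0],[-0.0133,0,-0.0008,0,0,0],[-0.02,0,-0.0008,0,0,0],[-0.0267,0,-0.0008,0,0,0],[-0.0333,0,-0.0008,0,0,0],[-0.04,0,-0.0008,0,0,0],[-0.0467,0,-0.0008,0,0,0],[-0.0517,0,-0.0008,0,0,0],[-0.0517,0,-0.0008,0,0,0]]' | grep -E "cl|po|ft"
for i in 1 2 3 4; do python3 -m jog '[[-0.0025,0,0,0,0,0],[-0.0025,0,0,0,0,0]]'| grep -E "po|ft"; done
python3 look.py 8 | grep -E "jaw|hous|padd|tin|bottle"
```

```text
clock: 13.05
position: [0.44, 0.0914, 0.0334]
ft_force: [0.4, -0.2, 14.0]
position: [0.4391, 0.092, 0.0334]
ft_force: [1.2, -0.3, 13.0]
position: [0.4377, 0.0926, 0.0334]
ft_force: [1.3, -0.7, 12.3]
position: [0.4364, 0.0933, 0.0334]
ft_force: [1.3, -1.3, 11.8]
position: [0.4351, 0.094, 0.0334]
ft_force: [0.9, -0.4, 13.5]
wrist paddle_top [278.1 313.5] 0.21 [0.411 0.106 0.046]
wrist housing_front [276.1 310.1] 0.74 [0.4187 0.1033 0.055 ]
wrist jaw_face [342.  228.8] 0.87 [0.4333 0.0544 0.026 ]
wrist tin [427.3 125.1] 0.94 [ 0.461  -0.0269  0.    ]
wrist tin [137.5 333.9] 0.61 [0.4108 0.234  0.    ]
```

To row units: -0.0015 m / 0.6 = -0.0025.

```bash
for i in 1 2 3 4 5; do python3 -m jog '[[-0.0025,0,0,0,0,0],[-0.0025,0,0,0,0,0]]'| grep -E "po|ft"; done
```

```text
position: [0.4338, 0.0947, 0.0334]
ft_force: [0.5, -0.4, 14.1]
position: [0.4333, 0.095, 0.0335]
ft_force: [3.7, -1.5, 10.8]
position: [0.4332, 0.095, 0.0337]
ft_force: [5.8, -1.8, 9.3]
position: [0.4329, 0.0952, 0.0339]
ft_force: [8.3, -3.9, 7.6]
position: [0.4323, 0.0955, 0.0342]
ft_force: [9.7, -4.8, 7.0]
```

To row units: -0.1 m / 0.6 = -0.1667, -0.07 m / 0.6 = -0.1167.

```bash
python3 -m jog '[[0.01,0,-0.0067,0,0,0],[0.0133,0,-0.05,0,0,0],[0.0133,0,-0.1167,0,0,0],[0.0167,0.0083,-0.1667,0,0,0]]' - | grep -E "cl|po|ft"
python3 -m jog '[[0.0183,0.04,0,0,0,-0.091],[0.03,0.0667,0,0,0,-0.1821],[0.0417,0.0933,0,0,0,-0.2731],[0.0517,0.1167,0,0,0,-0.3641],[0.0617,0.1417,0,0,0,-0.4552],[0.0717,0.1667,0,0,0,-0.5462],[0.0817,0.1917,0,0,0,-0.6366],[0.0917,0.2167,0,0,0,-0.7283],[0.1017,0.2417,0,0,0,-0.8193],[0.1133,0.2633,0,0,0,-0.9104],[0.1167,0.2717,0,0,0,-0.9995],[0.1167,0.2717,0,0,0,-0.9995],[0.1167,0.2717,0,0,0,-0.9995]]' 0.035
python3 look.py 9
```

```text
clock: 15.75
position: [0.4317, 0.0887, 0.1324]
ft_force: [2.1, -0.3, 0.4]
clock: 17.05
position: [0.4221, -0.0886, 0.1309]
tcp_rot: [0.851, 0.525, -0.001, -0.001]
ft_force: [-0.3, 0.1, -0.6]
gripper_width: 0.035
finger_force: 0.0
{'fx': 325.19226210127806, 'fy': 325.19226210127806, 'cx': 278.351427837822, 'cy': 211.24265829129735, 'eye': array([ 0.45635709, -0.02290545,  0.29631469]), 'rotation': array([ 0.96372954, -0.22903745, -0.03237025,  0.1331142 ])}
wrist vice [272.9  22.8] 0.79 [0.4939 0.0629 0.    ]
wrist housing_front [162.1   7.7] 0.95 [0.419 0.103 0.055]
wrist housing_back [116.1  15.8] 0.62 [0.3825 0.1212 0.055 ]
wrist jaw_face [208.5  54. ] 0.91 [0.4315 0.0559 0.026 ]
wrist tin [281.8 125.5] 0.73 [ 0.4582 -0.0277  0.    ]
wrist low_tin [293.3 335. ] 0.56 [ 0.3697 -0.2354  0.    ]
17.55 [ 0.42299839 -0.08937879  0.13178311] [ 8.50521331e-01  5.25940549e-01 -2.92394428e-06  6.48850307e-05] [ 0.62996065 -0.06674846 -0.46283299  2.05839656 -0.03262322  1.14305923
 -0.28160335]
```

View pics/wrist9.png

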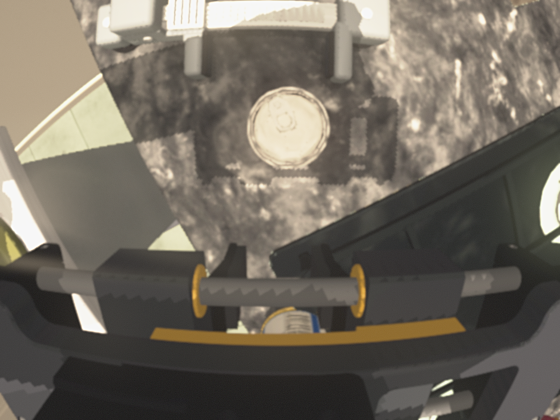

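The rows are not in the units I measure in: shifts go in shares of 0.6 m and turns go in shares of pi/2 rad. I convert before sending: 0.094 m / 0.6 = 0.1567, 0.0066 m / 0.6 = 0.011.

```bash
python3 - <<'E'
from h import *
print(atz('wrist',(288,127),.072), atz('wrist',(288,127),.071))
E
python3 -m jog '[[-0.005,0.0067,0.05,0,0,0],[-0.005,0.011,0.1,0,0,0],[-0.005,0.011,0.1333,0,0,0],[-0.005,0.011,0.1467,0,0,0],[-0.005,0.011,0.1567,0,0,0],[-0.005,0.011,0.1567,0,0,0]]'
python3 look.py 10 | grep -E "tin|jaw"
```

```text
[ 0.46123214 -0.02962631  0.072     ] [ 0.4612523  -0.02965416  0.071     ]
clock: 18.15
position: [0.4276, -0.0951, 0.0378]
tcp_rot: [0.85, 0.526, -0.0, -0.0]
ft_force: [1.1, 0.2, 0.5]
gripper_width: 0.0351
finger_force: 0.0
wrist jaw_face [160.6  21. ] 0.84 [0.43   0.0558 0.026 ]
wrist tin [277.1 123.9] 0.93 [ 0.4607 -0.0302  0.    ]
```

View pics/wrist10.png

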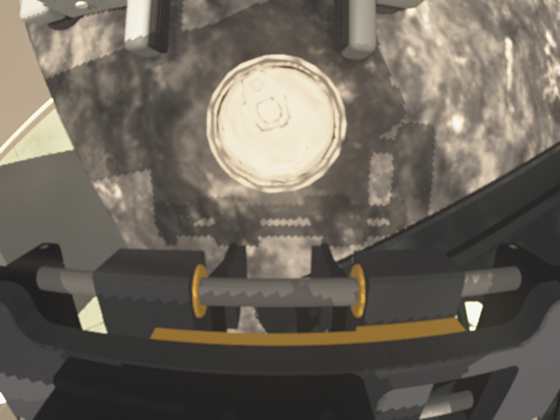

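```bash
python3 - <<'E'
from h import *
s=r.sense(); Rm=R.from_quat(s['tcp_rot']).as_matrix()
for n,uv,z in [('fix',(345,40),.04),('sl',(163,40),.04),('tin',(277.5,123),.072),('jf',(160.6,21),.026)]:
    print(n,(Rm.T@(atz('wrist',uv,z)-s['position'])).round(4))
E
```

```text
fix [ 0.1173  0.0343 -0.002 ]
sl [ 0.12   -0.0587 -0.0021]
tin [ 0.0736  0.0005 -0.034 ]
jf [ 0.1359 -0.0657  0.0119]
```

To row units: 0.05 m / 0.6 = 0.0833, 0.038 m / 0.6 = 0.0633.

```bash
python3 -m jog '[[0.02,0,0,0,0,0],[0.0367,0,0,0,0,0],[0.0467,0,0,0,0,0],[0.0533,0,0,0,0,0],[0.0583,0,0,0,0,0],[0.0633,0,0,0,0,0],[0.0683,0,0,0,0,0],[0.0733,0,0,0,0,0],[0.0783,0,0,0,0,0],[0.0833,0,0,0,0,0],[0.0833,0,0,0,0,0]]'
python3 look.py 11 | grep -E "tin|jaw"
```

```text
clock: 19.75
position: [0.4502, -0.0501, 0.0378]
tcp_rot: [0.85, 0.526, 0.0, 0.0]
ft_force: [0.5, 0.6, -0.9]
gripper_width: 0.0353
finger_force: 0.4
wrist jaw_face [162.  101.4] 0.58 [0.4319 0.057  0.026 ]
wrist tin [274.1 190.1] 0.76 [ 0.4621 -0.0219  0.    ]
wrist tin [161.5 105.5] 0.69 [0.4228 0.0609 0.    ]
```

View pics/wrist11.png

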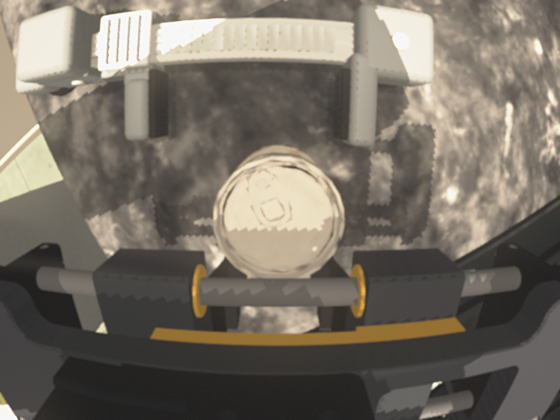

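To row units: 0.036 m / 0.6 = 0.06, -0.003 m / 0.6 = -0.005.

```bash
python3 -m jog '[[0.005,-0.0008,0,0,0,0],[0.01,-0.0017,0,0,0,0],[0.015,-0.0025,0,0,0,0],[0.02,-0.0033,0,0,0,0],[0.025,-0.0042,0,0,0,0],[0.03,-0.005,0,0,0,0],[0.035,-0.005,0,0,0,0],[0.04,-0.005,0,0,0,0],[0.045,-0.005,0,0,0,0],[0.05,-0.005,0,0,0,0],[0.055,-0.005,0,0,0,0],[0.06,-0.005,0,0,0,0],[0.06,-0.005,0,0,0,0]]'
cat > m.py <<'E'
from h import *
import sys
s=r.sense(); Rm=R.from_quat(s['tcp_rot']).as_matrix()
r.snapshot('wrist')
vy=np.array([-.891,.454,0]);vx=np.array([.454,.891,0]);O=np.array([.502,.0585,0])
for t,z in [('tin',0),('jaw_face',.026),('housing_front',.055),('housing_back',.055),('paddle_top',.046),('vice',0)]:
    for q in r.landmark_of(t,'wrist')[:2]:
        P=atz('wrist',q['uv'],z); print(t,round(q['score'],2),np.round(q['uv']),'tool',(Rm.T@(P-s['position'])).round(4)[:2],'vice',((P-O)@vx).round(4),((P-O)@vy).round(4))
P=s['position'];print('TCP vice',((P-O)@vx).round(4),((P-O)@vy).round(4),P.round(4),s['ft_force'].round(1))
E
python3 m.py
```

```text
clock: 21.55
position: [0.4636, -0.0162, 0.0378]
tcp_rot: [0.85, 0.526, 0.0, -0.0]
ft_force: [-0.7, -0.2, 0.3]
gripper_width: 0.035
finger_force: 0.3
tin 0.71 [277. 188.] tool [0.0319 0.0002] vice -0.0521 0.0004
jaw_face 0.65 [168. 166.] tool [ 0.0506 -0.0623] vice -0.0339 0.0631
housing_front 0.9 [ 89. 109.] tool [ 0.0855 -0.0948] vice 0.0007 0.0959
housing_back 0.79 [ 32. 114.] tool [ 0.0883 -0.1355] vice 0.0031 0.1366
paddle_top 0.57 [128. 104.] tool [ 0.0863 -0.0762] vice 0.0016 0.0773
vice 0.58 [267. 104.] tool [ 0.0845 -0.0063] vice 0.0005 0.0074
TCP vice -0.084 0.0003 [ 0.4636 -0.0162  0.0378] [-0.7 -0.2  0.3]
```

To row units: 0.008 m / 0.6 = 0.0133, 0.006 m / 0.6 = 0.01.

```bash
sed -i 's/O=np.array(\[.502,.0585,0\])/O=np.array([.502,.0585,0])+.008*vy/' m.py
python3 -m jog '[[0.005,0,0,0,0,0],[0.01,0,0,0,0,0],[0.0133,0,0,0,0,0],[0.0133,0,0,0,0,0]]'|grep -E "po|ft"
for i in 1 2 3 4; do python3 -m jog '[[0.0017,0,0,0,0,0],[0.0017,0,0,0,0,0]]'|grep -E "po|ft"; done; python3 m.py
```

```text
position: [0.4671, -0.0093, 0.0378]
ft_force: [-0.5, 0.0, 0.3]
position: [0.4673, -0.0087, 0.0377]
ft_force: [0.6, -0.9, 0.7]
position: [0.4678, -0.0079, 0.0377]
ft_force: [-1.0, -1.7, -0.6]
position: [0.4682, -0.0069, 0.0378]
ft_force: [-0.9, -1.7, 0.8]
position: [0.4687, -0.0059, 0.0377]
ft_force: [-1.1, -0.8, 0.4]
tin 0.75 [275. 191.] tool [ 0.03   -0.0014] vice -0.0425 -0.0059
jaw_face 0.74 [173. 185.] tool [ 0.0398 -0.0598] vice -0.0332 0.0526
housing_front 0.81 [ 88. 132.] tool [ 0.0739 -0.0956] vice 0.0006 0.0887
housing_back 0.69 [ 35. 134.] tool [ 0.0771 -0.1343] vice 0.0034 0.1273
paddle_top 0.86 [129. 128.] tool [ 0.0743 -0.0758] vice 0.0012 0.0689
vice 0.8 [265. 120.] tool [ 0.0754 -0.0073] vice 0.0028 0.0003
TCP vice -0.0725 -0.0076 [ 0.4687 -0.0059  0.0377] [-1.1 -0.8  0.4]
```

To row units: 0.001 m / 0.6 = 0.0017.

```bash
for i in 1 2 3 4 5; do python3 -m jog '[[0.0017,0,0,0,0,0],[0.0017,0,0,0,0,0]]'|grep -E "po|ft"; done
```

```text
position: [0.4691, -0.0051, 0.0378]
ft_force: [-0.0, -1.6, 0.6]
position: [0.4694, -0.0047, 0.0377]
ft_force: [-1.5, -2.5, 1.8]
position: [0.4695, -0.0044, 0.0377]
ft_force: [-2.1, -3.6, 2.6]
position: [0.4695, -0.0043, 0.0377]
ft_force: [-3.7, -5.3, 5.0]
position: [0.4696, -0.0042, 0.0377]
ft_force: [-4.2, -8.4, 6.1]
```

To row units: -0.09 m / 0.6 = -0.15, -0.045 m / 0.6 = -0.075.

```bash
python3 -m jog '[[-0.01,0,0,0,0,0],[-0.025,0,0,0,0,0],[-0.055,0,0,0,0,0],[-0.055,0,-0.075,0,0,0],[-0.055,0,-0.15,0,0,0],[-0.055,0,-0.15,0,0,0]]'|grep -E "cl|po|ft"; python3 m.py
python3 -m jog '[[0.03,-0.0267,0,0,0,0],[0.06,-0.0533,0,0,0,0],[0.09,-0.08,0,0,0,0],[0.12,-0.1067,0,0,0,0],[0.15,-0.1333,0,0,0,0],[0.175,-0.16,0,0,0,0],[0.175,-0.16,0,0,0,0],[0.175,-0.16,0,0,0,0]]' 0.087;  python3 m.py
```

```text
clock: 25.05
position: [0.4607, -0.0311, 0.1336]
ft_force: [0.7, 0.4, -0.0]
tin 0.61 [270. 139.] tool [ 0.0566 -0.0114] vice -0.0416 -0.0015
jaw_face 0.65 [197. 136.] tool [ 0.0613 -0.0719] vice -0.0375 0.0594
housing_front 0.89 [148.  93.] tool [ 0.0978 -0.1035] vice -0.0014 0.0915
housing_front 0.37 [266.  94.] tool [ 0.0919 -0.0139] vice -0.0065 0.0019
housing_back 0.84 [104.  99.] tool [ 0.0965 -0.143 ] vice -0.003 0.131
paddle_top 0.81 [174.  95.] tool [ 0.0952 -0.0852] vice -0.0038 0.0731
vice 0.63 [262.  96.] tool [ 0.0948 -0.0205] vice -0.0035 0.0079
TCP vice -0.0986 -0.0119 [ 0.4607 -0.0311  0.1336] [ 0.7  0.4 -0. ]
clock: 26.2
position: [0.4168, 0.1055, 0.1271]
tcp_rot: [0.85, 0.526, -0.001, -0.0]
ft_force: [0.8, -0.8, 0.2]
gripper_width: 0.0852
finger_force: 0.0
tin 0.93 [208.  79.] tool [ 0.1146 -0.061 ] vice 0.1171 0.1514
tin 0.89 [372. 245.] tool [-0.044  0.095] vice -0.04 -0.0061
housing_back 0.7 [372.  20.] tool [0.1549 0.072 ] vice 0.1587 0.0188
housing_back 0.57 [228. 224.] tool [-0.0035 -0.0371] vice -0.0007 0.1264
paddle_top 0.71 [298. 218.] tool [-0.0016  0.0175] vice 0.0017 0.0719
vice 0.74 [372. 208.] tool [-0.0059  0.0919] vice -0.002 -0.0025
TCP vice 0.0032 0.0893 [0.4168 0.1055 0.1271] [ 0.8 -0.8  0.2]
```

To row units: 0.06 m / 0.6 = 0.1, -0.001 m / 0.6 = -0.0017.

```bash
python3 -m jog '[[0,-0.0017,0.05,0,0,0],[0,-0.0017,0.0833,0,0,0],[0,-0.0017,0.1,0,0,0],[0,-0.0017,0.1,0,0,0]]'
for i in 1 2 3 4 5; do python3 -m jog '[[0,0,0.0025,0,0,0],[0,0,0.005,0,0,0]]'|grep -E "po|ft"; done; python3 m.py
```

```text
clock: 26.95
position: [0.4152, 0.1059, 0.0666]
tcp_rot: [0.851, 0.526, -0.001, -0.001]
ft_force: [-0.2, -1.0, -0.8]
gripper_width: 0.0871
finger_force: 0.0
position: [0.4172, 0.1063, 0.0656]
ft_force: [1.1, 0.0, 0.4]
position: [0.4167, 0.1062, 0.0621]
ft_force: [0.4, 0.7, 0.2]
position: [0.4163, 0.1061, 0.0587]
ft_force: [0.8, 0.3, -0.6]
position: [0.4162, 0.1061, 0.0556]
ft_force: [0.4, -0.6, 0.6]
position: [0.4163, 0.1061, 0.0526]
ft_force: [0.5, -0.6, 0.7]
tin 0.76 [399. 280.] tool [-0.0445  0.0964] vice -0.0402 -0.0067
tin 0.76 [187.  66.] tool [ 0.1142 -0.0612] vice 0.1172 0.1522
jaw_face 0.89 [330. 292.] tool [-0.0369  0.0356] vice -0.0331 0.0541
jaw_face 0.62 [309. 256.] tool [-0.0101  0.0206] vice -0.0064 0.0693
housing_front 0.86 [279. 265.] tool [-0.0029  0.0009] vice 0.0006 0.0891
housing_back 0.83 [205. 260.] tool [-0.0001 -0.04  ] vice 0.0031 0.13
paddle_top 0.85 [309. 252.] tool [0.0013 0.0186] vice 0.005 0.0714
vice 0.66 [399. 232.] tool [-0.0036  0.0912] vice 0.0006 -0.0012
TCP vice 0.0035 0.09 [0.4163 0.1061 0.0526] [ 0.5 -0.6  0.7]
```

To row units: 0.0045 m / 0.6 = 0.0075, 0.003 m / 0.6 = 0.005.

```bash
python3 -m jog '[[0,0,0.0025,0,0,0],[0,0,0.005,0,0,0],[0,0,0.0075,0,0,0],[0,0,0.0075,0,0,0]]'|grep -E "po|ft"
python3 -m jog '[[0,0.005,0,0,0,0],[0,0.01,0,0,0,0],[0,0.015,0,0,0,0],[0,0.02,0,0,0,0],[0,0.02,0,0,0,0]]'; python3 m.py
```

```text
position: [0.416, 0.1061, 0.0479]
ft_force: [-0.0, 0.1, 0.1]
clock: 29.2
position: [0.4268, 0.1006, 0.048]
tcp_rot: [0.851, 0.526, -0.001, -0.0]
ft_force: [-2.2, 0.0, 1.2]
gripper_width: 0.0873
finger_force: 1.4
tin 0.7 [170.  66.] tool [ 0.1148 -0.0712] vice 0.1176 0.1503
jaw_face 0.68 [274. 268.] tool [-0.0163 -0.0019] vice -0.0129 0.08
housing_front 0.89 [274. 269.] tool [-0.0029 -0.0015] vice 0.0005 0.0797
housing_back 0.57 [199. 262.] tool [ 0.0006 -0.0424] vice 0.0036 0.1205
paddle_top 0.75 [304. 258.] tool [-0.0003  0.0151] vice 0.0032 0.063
vice 0.69 [386. 232.] tool [-0.0018  0.0786] vice 0.0022 -0.0004
TCP vice 0.0034 0.0782 [0.4268 0.1006 0.048 ] [-2.2  0.   1.2]
```

To row units: 0.024 m / 0.6 = 0.04, 0.021 m / 0.6 = 0.035.

```bash
python3 -m jog '[[0,0.005,0,0,0,0],[0,0.01,0,0,0,0],[0,0.015,0,0,0,0],[0,0.02,0,0,0,0],[0,0.025,0,0,0,0],[0,0.03,0,0,0,0],[0,0.035,0,0,0,0],[0,0.04,0,0,0,0],[0,0.04,0,0,0,0]]'|grep -E "cl|po|ft"; python3 m.py
for i in 1 2 3 4; do python3 -m jog '[[0,0.0025,0,0,0,0],[0,0.0025,0,0,0,0]]'|grep -E "po|ft"; done; python3 m.py
```

```text
clock: 30.45
position: [0.4491, 0.0895, 0.0482]
ft_force: [-1.9, -0.6, -1.2]
tin 0.7 [138.  71.] tool [ 0.114  -0.0955] vice 0.1169 0.1495
tin 0.67 [357. 281.] tool [-0.0407  0.0601] vice -0.0366 -0.0072
jaw_face 0.73 [327. 297.] tool [-0.0383  0.0336] vice -0.0344 0.0193
jaw_face 0.35 [272. 269.] tool [-0.0168 -0.0033] vice -0.0132 0.0563
housing_front 0.68 [300. 260.] tool [0.0027 0.0126] vice 0.0064 0.0406
housing_front 0.58 [272. 269.] tool [-0.0026 -0.0026] vice 0.001 0.0558
housing_back 0.56 [199. 265.] tool [-0.0005 -0.0431] vice 0.0028 0.0963
housing_back 0.36 [354. 282.] tool [-0.0116  0.0431] vice -0.0076 0.01
paddle_top 0.97 [304. 259.] tool [-0.0008  0.0154] vice 0.0029 0.0378
vice 0.89 [352. 235.] tool [-0.0031  0.0532] vice 0.001 -0.0
TCP vice 0.0036 0.0532 [0.4491 0.0895 0.0482] [-1.9 -0.6 -1.2]
position: [0.4497, 0.09, 0.0484]
ft_force: [-3.2, 1.7, 2.7]
position: [0.4509, 0.0894, 0.0484]
ft_force: [-4.5, 2.1, 4.1]
position: [0.452, 0.0888, 0.0483]
ft_force: [-5.7, 2.4, 4.6]
position: [0.4531, 0.0882, 0.0483]
ft_force: [-4.8, 3.7, 5.4]
tin 0.94 [129.  73.] tool [ 0.1134 -0.1022] vice 0.1168 0.1523
tin 0.6 [355. 285.] tool [-0.0447  0.0591] vice -0.0399 -0.0103
jaw_face 0.97 [328. 297.] tool [-0.0389  0.0339] vice -0.0344 0.0149
housing_front 0.64 [273. 271.] tool [-0.0042 -0.002 ] vice 0.0 0.051
housing_back 0.6 [199. 265.] tool [-0.001  -0.0427] vice 0.0029 0.0918
paddle_top 0.65 [304. 257.] tool [0.     0.0151] vice 0.0044 0.034
vice 0.78 [346. 234.] tool [-0.0032  0.0484] vice 0.0014 0.0007
TCP vice 0.0043 0.0491 [0.4531 0.0882 0.0483] [-4.8  3.7  5.4]
```

To row units: 0.001 m / 0.6 = 0.0017.

```bash
for i in 1 2 3 4 5; do python3 -m jog '[[0,0.0017,0,0,0,0],[0,0.0017,0,0,0,0]]'|grep -E "po|ft"; done; python3 m.py
```

```text
position: [0.4549, 0.0873, 0.0483]
ft_force: [-3.1, 2.1, 3.0]
position: [0.4551, 0.0871, 0.0482]
ft_force: [-4.6, 3.3, 3.2]
position: [0.4551, 0.0871, 0.0481]
ft_force: [-7.1, 4.4, 4.7]
position: [0.4552, 0.0871, 0.048]
ft_force: [-8.8, 5.3, 8.1]
position: [0.4552, 0.0871, 0.0479]
ft_force: [-10.4, 6.1, 9.8]
tin 0.78 [358. 284.] tool [-0.043   0.0606] vice -0.0383 -0.014
tin 0.57 [130.  72.] tool [ 0.1138 -0.1014] vice 0.1171 0.1494
jaw_face 0.69 [325. 297.] tool [-0.0383  0.032 ] vice -0.0338 0.0145
housing_front 0.97 [271. 272.] tool [-0.0049 -0.0031] vice -0.0007 0.0497
housing_back 0.78 [200. 266.] tool [-0.0019 -0.0423] vice 0.0019 0.0889
paddle_top 0.57 [300. 264.] tool [-0.0038  0.0132] vice 0.0005 0.0335
vice 0.58 [344. 233.] tool [-0.002   0.0475] vice 0.0026 -0.0005
TCP vice 0.0042 0.0467 [0.4552 0.0871 0.0479] [-10.4   6.1   9.8]
```

To row units: -0.09 m / 0.6 = -0.15, -0.06 m / 0.6 = -0.1.

```bash
python3 -m jog '[[0,-0.005,0,0,0,0],[0,-0.01,0,0,0,0],[0,-0.01,-0.0167,0,0,0],[0,-0.01,-0.05,0,0,0],[0,-0.01,-0.1,0,0,0],[-0.0333,-0.0333,-0.15,0,0,0],[-0.0333,-0.0333,-0.15,0,0,0]]'; python3 m.py
python3 - <<'E'
from h import *
vy=np.array([-.891,.454,0]);vx=np.array([.454,.891,0]);O=np.array([.502,.0585,0])+.008*vy
for c in ['scene','side']:
  r.snapshot(c)
  for t,z in [('tin',0),('jaw_face',.026),('housing_back',.055),('vice',0)]:
    for q in r.landmark_of(t,c)[:2]:
        P=atz(c,q['uv'],z)-O; print(c,t,round(q['score'],2),(P@vx).round(4),(P@vy).round(4))
E
```

```text
clock: 34.0
position: [0.4337, 0.0747, 0.1428]
tcp_rot: [0.851, 0.525, 0.003, 0.004]
ft_force: [-0.1, 0.1, 0.1]
gripper_width: 0.0868
finger_force: 0.0
tin 0.79 [346. 222.] tool [-0.0238  0.067 ] vice -0.0397 -0.0082
tin 0.73 [180.  63.] tool [ 0.1343 -0.0935] vice 0.1174 0.1533
jaw_face 0.94 [327. 222.] tool [-0.0144  0.0424] vice -0.0305 0.0167
housing_front 0.91 [293. 191.] tool [0.0207 0.0088] vice 0.0044 0.0507
housing_back 0.73 [241. 192.] tool [ 0.02   -0.0319] vice 0.0034 0.0914
paddle_top 0.95 [310. 191.] tool [0.019  0.0225] vice 0.0028 0.0369
vice 0.69 [338. 178.] tool [0.0214 0.0535] vice 0.0054 0.0056
TCP vice -0.0165 0.0602 [0.4337 0.0747 0.1428] [-0.1  0.1  0.1]
scene tin 0.82 0.1184 0.1531
scene tin 0.68 -0.035 -0.007
scene jaw_face 0.8 -0.032 0.0095
scene housing_back 0.75 -0.0045 0.0302
scene housing_back 0.62 -0.008 0.0887
scene vice 0.82 -0.0083 0.0
side tin 0.91 0.1199 0.1423
side tin 0.9 -0.0392 -0.0125
side jaw_face 0.64 -0.035 0.0105
side housing_back 0.6 -0.0075 0.0915
side vice 0.88 -0.0001 0.0001
```

To row units: -0.04 m / 0.6 = -0.0667, -0.02 m / 0.6 = -0.0333.

```bash
python3 -m jog '[[-0.0333,0,-0.0333,0,0,0],[-0.0667,0.0333,-0.0333,0,0,0],[-0.0667,0.0667,-0.0333,0,0,0],[-0.0667,0.0667,-0.0333,0,0,0],[-0.0667,0.0667,-0.0333,0,0,0]]' | grep -E "cl|pos|ft"; python3 m.py
```

```text
clock: 35.35
position: [0.4491, 0.0229, 0.158]
ft_force: [0.1, 0.2, -0.8]
tin 0.79 [314. 178.] tool [0.0185 0.0363] vice -0.0369 -0.013
tin 0.67 [155.  31.] tool [ 0.1766 -0.127 ] vice 0.1198 0.1516
jaw_face 0.91 [288. 177.] tool [0.023  0.0095] vice -0.0326 0.0139
housing_front 0.93 [247. 144.] tool [ 0.0562 -0.0256] vice 0.0003 0.0492
housing_back 0.67 [198. 141.] tool [ 0.0596 -0.0661] vice 0.0033 0.0897
paddle_top 0.9 [267. 141.] tool [ 0.0578 -0.0086] vice 0.0021 0.0322
vice 0.79 [301. 140.] tool [0.0564 0.0237] vice 0.0009 -0.0001
TCP vice -0.0557 0.023 [0.4491 0.0229 0.158 ] [ 0.1  0.2 -0.8]
```

```bash
python3 -c "
from workcell import r
print(r.finish_job())"
```

```text
the job is handed in; nothing more can be done
None
```

I handed the job in at about 35 s with the tin clamped against the bar and both jaws snug on it (jaw at about 0.045 m by the cameras), though `finish_job` gave no verdict. I viewed 11 pictures, one over the limit of 10.

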